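# Wind the tube rack home under the hood and hold the lid open

## Task

Keeping the hood's lid shut, wind the handwheel clockwise until the tube carriage runs under the hood and touches its stop. Then raise the lid by its handle to 60 degrees from shut and hold it there for a colleague to inspect the tubes: it falls shut by itself, so finish with the gripper still holding it open at that angle, the carriage still at the stop. Leave the jar, the spare rack, the box and the cup where they stand.

Things in the scene. Friction and masses are not known exactly. Their poses are not given: they have to be found in the camera images.
- station: Fixed white bed 230 x 460 x 20 mm. Origin on the bench midway along it, 100 mm from its far edge; y runs along the bed, x across it, away from the robot. On the -y half a grey hood, walls to 125 mm above the bench (bed x -75 to +79, y -199 to -25 mm), roofed by the lid; on the +y half the handwheel; between them a carriage with a black rack of 20 purple-capped tubes.
- wheel (a joint): Angle of the handwheel in rad about its vertical axis; grows as it is turned clockwise seen from above. 2 pi moves the carriage 80 mm (12.73 mm per rad) towards the stop; the stop is at 8.64 rad, and the start lies anywhere from 1.0 to 4.0 rad. At 0 the crank knob lies on the station's +x side of the hub. Turning takes about 0.1 N m, about 2 N at the knob; the wheel stays where it is left.
- wheel_hub (a point): Centre of the top of the handwheel's hub, on its axis, 72 mm above the bench, at bed x 0, y +165 mm. The wheel is a black rim of radius 50 mm (bar 12 mm thick, top 68 mm above the bench) with three spokes.
- crank_knob (a point): Middle of the upright grey crank knob on the wheel's rim, 98 mm above the bench: a cylinder 20 mm in diameter, 46 mm high (from 72 to 118 mm above the bench), 45 mm from the wheel's axis. It spins freely on its pin, so it can be gripped from above and led round in a circle without turning the gripper.
- carriage (a joint): Travel of the tube carriage in m along the station's -y; 0 is fully out, 0.110 is touching the stop (its end of travel, rigid). Geared to the wheel.
- lug_face (a point): Middle of the leading face of the carriage's upright aluminium lug (20 mm wide, on the robot's side of the bed, at bed x -105 mm); this face meets the stop.
- stop_face (a point): Face of the stop: rubber pad on a 30 mm steel block standing on the bed on the robot's side of the hood. The lug touches it when lug_face is within 2 mm of this point.
- lid (a joint): Opening angle of the hood's lid in rad: 0 shut (level), 1.047 is 60 degrees, 1.5 the end of travel. The hinge is on the far (+x) edge, along the station's y; the edge nearest the robot rises. Weight (0.35 to 0.7 kg) and a light spring shut it from any angle; holding it at the handle takes 2 to 6 N.
- lid_handle (a point): Middle of the lid's handle: a round steel bar 10 mm thick, 100 mm long along the station's y, on two end posts; the bar's centre stands 35 mm above the lid's top face (43 mm above the hinge line) and 128 mm from the hinge line towards the robot. With the lid shut it is 168 mm above the bench. The bar may turn within the grip.
- lid_hinge (a point): Middle of the lid's hinge line (along the station's y), 125 mm above the bench at bed x +79, y -110 mm. The lid is a grey plate 160 x 172 x 8 mm whose underside is level with this line when shut.
- jar: Bystander: clear jar with white screw cap, 64 mm wide, 66 mm high, origin under its centre.
- spare_rack: Bystander: black rack of 15 green-capped tubes, 72 x 112 x 78 mm, origin under its centre.
- swab_box: Bystander: cardboard box 90 x 130 x 55 mm, origin under its centre.
- cup: Bystander: white plastic cup 80 mm wide, 85 mm high, origin under its centre.

How it is judged:
By the outcome, as a careful person would: the job done as asked, in the order asked, and still so for the second after the job is handed in, while the arm keeps its last pose, push and grip.
It also fails if it takes over 61 s, if anything falls off the work surface, if the arm or the gripper's body presses on something with over 40 N, if the wrist force passes 120 N, or if a joint passes its speed limit or range.

## Robot

A 6-joint arm with a two-finger parallel gripper is mounted at the origin on the work surface. World frame = base frame: x ahead of the robot, y to its left, z up, the work surface at z = 0. Lengths are in m, angles in degrees, forces in N, time in s.
With the tool pointing down it reaches from about 0.375 to 0.75 m from the base axis. Payload 9 kg.
Tool frame: the origin (TCP) lies where the fingers leave the gripper's body, on its centre line; the fingertips stand 73 mm ahead of it and the grasp point (between the pads) lies 54 mm ahead of it (robot.tip_reach is the distance from the TCP to the fingertips, in m); z points along the fingers, y is the direction in which the jaws open and shut (so a half turn about z gives the same grasp; the last joint's range is limited). The gripper opens to 85 mm and grips with 20 to 120 N. Pads are 22 mm wide; open, the fingers measure 114 mm over their backs; the gripper's body (76 mm by 85 mm) begins 54 mm behind the grasp point. The pads swing forward as they close: fully open they stand 13 mm farther back than shut.
Start: joints at [-82.718, 5.964, 5.575, 89.605, 0, 77.527], TCP at [0.203, -0.565, 0.304] pointing down, gripper open.
Joint ranges: [-171.21, 171.21], [-48.23, 106.86], [-62.78, 66.21], [-105.2, 120.99], [-86.42, 89.51], [-180, 180]. Speed limits (degrees/s): [127.2, 127.2, 147.25, 180, 180, 180].

## Interface

Orientations are given as [roll, pitch, yaw] about the fixed x, y, z axes, in that order (R = Rz(yaw) Ry(pitch) Rx(roll)).
In Python, from plant import robot gives the robot as it stands. Calls block until the motion is done:
- robot.move_pose(position, orientation): joint-space move of the TCP to a pose.
- robot.line_to(position, vel=0.15, rotation=None, guard=None): straight line of the TCP; rotation=None keeps the orientation; vel is the mean speed in m/s. With guard (N) it stops when the force on the tool has changed by that much, and returns True; else False.
- robot.goto_joints(angles): joint-space move.
- robot.set_gripper(opening): finger opening in m; the grip force is fixed at half the most; returns when the fingers have stopped.
- robot.pause(seconds).
- robot.ik(position, orientation): joint angles nearest the present ones, or None.
- robot.observe(): the state.
- robot.grab_frame(name): name is "scene" or "top" or "wrist"; returns the picture (384x512x3 uint8, blue, green, red); there is no depth.
- robot.get_calibration(name): a dict with "vertical_fov" (degrees; the focal length in pixels is half the picture's height over the tangent of half this angle, whatever the lens; pixels are square), "cx", "cy" (the principal point, pixels), "k1" (the pictures are not rectified: a ray, as slopes to the right and down, at radius r is drawn at 1 + k1 r^2 times it, then the intrinsics apply), "rvec" (rotation vector, rad) and "tvec" (3), from world to camera coordinates, as OpenCV has them. Camera axes: x right, y down, z forward; pixel columns grow to the right and rows downward; lengths in m; the calibration is good to about 2 mm. A picture is of the moment at which its call begins: read the wrist's pose just before it. get_calibration takes no time and is no camera call; for the wrist camera it gives the pose at the moment of the call.
A pose or a line that the arm cannot do raises robot.IKError and nothing moves.
- robot.job_done(): hands the job in, once; it reports no verdict.
The state is a dict: "time": time; "q": joint angles; "qvel": joint speeds; "joint_torque": joint torques, N m; "tool_pos": TCP position; "tcp_rot": TCP orientation; "ft_force": force on the tool from outside, world axes, zero at the start; "torque": the same for the moment, N m; "gripper_width": finger opening in m.
Only numpy, scipy, OpenCV 4.12 (cv2) and the standard library are available. Lean on these libraries where they do the work, as an engineer would, in place of code of your own. Each camera call takes 0.05 s, during which the arm holds its last target.

## Working session

There is one attempt and no reset: what is moved stays moved. The work goes in short steps, each a Python script; the robot and the scene stay as the last script left them, time stands still between calls to the robot, and variables do not carry over. Pictures are saved under pics/ and viewed, and the job is handed in when it is done.

```bash
ls; mkdir -p pics
python3 - <<'E'
from plant import robot
import cv2
for n in("scene","top","wrist"):
    cv2.imwrite(f"pics/{n}0.png",robot.grab_frame(n)); print(n,robot.get_calibration(n))
print(robot.observe())
E
```

```text
pics
scene {'vertical_fov': 50.05781755137774, 'cx': 252.52592762313319, 'cy': 188.64277750839418, 'k1': 0.03699300137606526, 'rvec': array([ 1.87167335,  1.46715451, -0.68990689]), 'tvec': array([-0.16383245, -0.2969426 ,  1.64482446])}
top {'vertical_fov': 56.184673923083736, 'cx': 259.55809304927897, 'cy': 191.3267362831131, 'k1': -0.10710046414819857, 'rvec': array([ 2.16809053, -2.10417287,  0.18564804]), 'tvec': array([0.00257353, 0.62944043, 1.09726953])}
wrist {'vertical_fov': 67.9472542734562, 'cx': 254.6194650312907, 'cy': 192.82219949820382, 'k1': -0.07076065720086759, 'rvec': array([-2.37154547,  1.66700917,  0.2414412 ]), 'tvec': array([-0.60030604, -0.03568258,  0.37871194])}
{'time': 0.15, 'q': array([-8.27186980e+01,  5.99190542e+00,  5.53848646e+00,  8.96036204e+01,
        2.54989828e-04,  7.75262575e+01]), 'qvel': array([-0.09502714, -0.031362  ,  0.20807802, -0.05496285,  0.04066826,
        0.05715081]), 'joint_torque': array([ 7.69516992e-04, -5.57358170e+01,  5.04005885e+01,  1.28278698e-02,
       -3.86162492e-04, -9.04777266e-07]), 'tool_pos': array([ 0.20278344, -0.56451495,  0.30330065]), 'tcp_rot': array([-1.79944362e+02, -1.25690171e-02,  1.97550382e+01]), 'ft_force': array([ 0.12019294,  0.15777431, -0.2854303 ]), 'torque': array([ 0.0285479 , -0.0382489 ,  0.02356942]), 'gripper_width': 0.08534512177304397}
```

View pics/scene0.png

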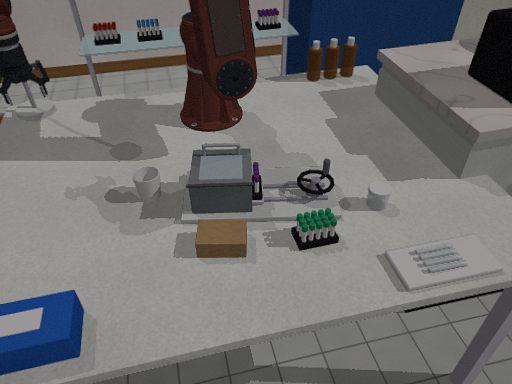

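View pics/top0.png

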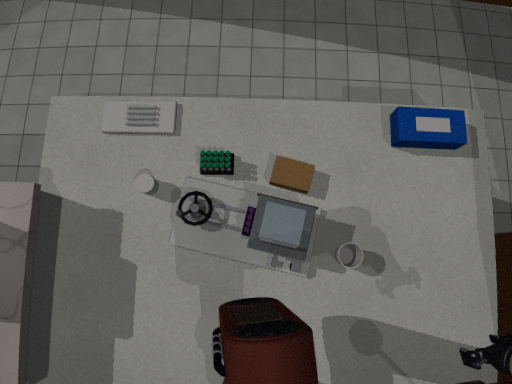

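View pics/wrist0.png

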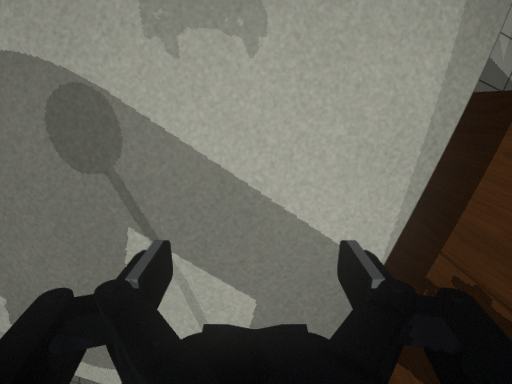

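The scene shows the hood in the middle (scene 220,180), the wheel (315,182), the cup on the left, the box and green rack on the far side and the jar to the right. The top view has the wheel at (195,208), the lid at (284,224) and the bed corners near (183,180) and (300,270).

```bash
cat > h.py <<'E'
import numpy as np, cv2
def cam(c):
    f=192/np.tan(np.radians(c['vertical_fov'])/2)
    return f,cv2.Rodrigues(np.array(c['rvec']))[0],np.array(c['tvec'])
K=lambda c:np.array([[cam(c)[0],0,c['cx']],[0,cam(c)[0],c['cy']],[0,0,1.]])
D=lambda c:np.array([c['k1'],0,0,0,0.])
def proj(c,P):
    return cv2.projectPoints(np.array(P,float).reshape(-1,1,3),np.array(c['rvec']),np.array(c['tvec']),K(c),D(c))[0].reshape(-1,2)
def ray(c,uv):
    n=cv2.undistortPoints(np.array(uv,float).reshape(-1,1,2),K(c),D(c)).reshape(-1,2)
    _,R,t=cam(c); d=np.c_[n,np.ones(len(n))]@R
    return -R.T@t,d
def plane(c,uv,z):
    o,d=ray(c,uv); return o+d*((z-o[2])/d[:,2])[:,None]
E
python3 - <<'E'
import cv2
a=cv2.imread('pics/top0.png'); cv2.imwrite('pics/topz.png',cv2.resize(a[165:285,160:330],None,fx=4.7,fy=4.7,interpolation=cv2.INTER_CUBIC))
a=cv2.imread('pics/scene0.png'); cv2.imwrite('pics/scenez.png',cv2.resize(a[135:230,170:350],None,fx=4.4,fy=4.4,interpolation=cv2.INTER_CUBIC))
E
```

```text
(no output)
```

View pics/topz.png

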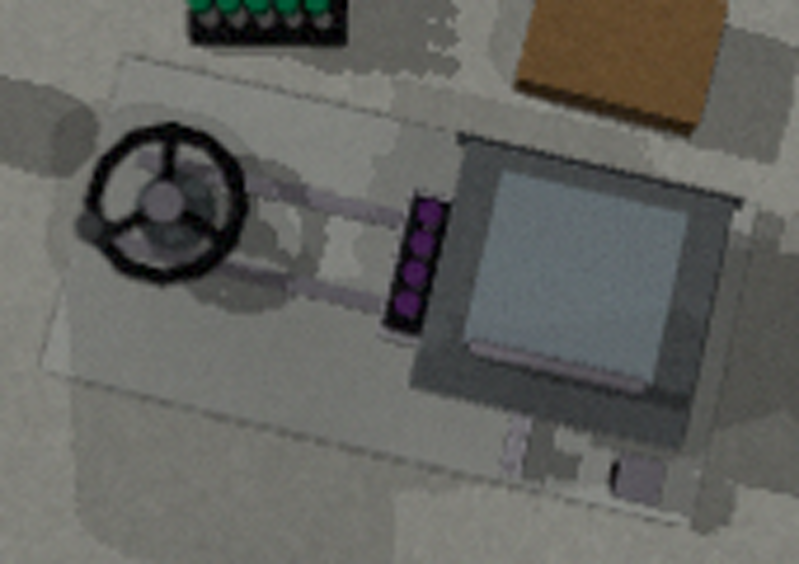

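View pics/scenez.png

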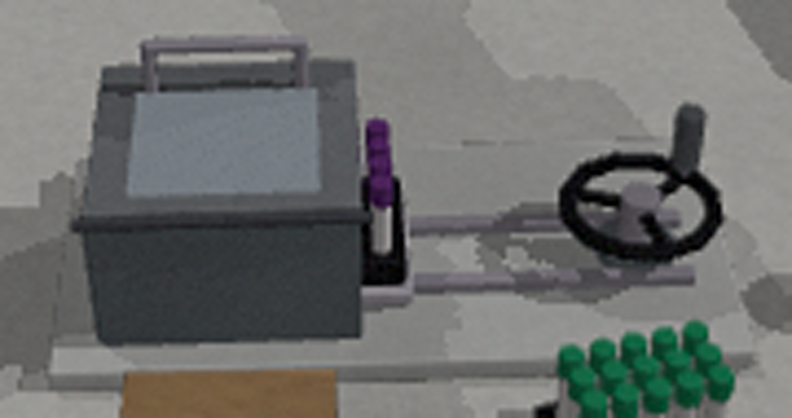

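Run:
```python
from plant import robot
from h import *
c=robot.get_calibration('top')
u=lambda U,V:[(U+.5)/4.7-.5+160,(V+.5)/4.7-.5+165]
pts=[ # zoom px, z, station xy
 ((120,57),.02,(.100,.230)),((42,372),.02,(-.130,.230)),
 ((166,202),.072,(0,.165)),
 ((460,138),.133,(.079,-.024)),((740,203),.133,(.079,-.196)),((412,385),.133,(-.081,-.024)),((683,447),.133,(-.081,-.196)),
 ((470,347),.168,(-.049,-.06)),((648,385),.168,(-.049,-.16)),]
W=np.array([plane(c,[u(*p[0])],p[1])[0,:2] for p in pts]); S=np.array([p[2] for p in pts])
Sc=S-S.mean(0);Wc=W-W.mean(0)
a=np.arctan2((Sc[:,0]*Wc[:,1]-Sc[:,1]*Wc[:,0]).sum(),(Sc*Wc).sum())
R=np.array([[np.cos(a),-np.sin(a)],[np.sin(a),np.cos(a)]]);t=W.mean(0)-R@S.mean(0)
print(np.degrees(a),t);print(np.round((W-S@R.T-t)*1000,1))
k=plane(c,[u(88,224)],.118)[0,:2];ks=R.T@(k-t)-[0,.165];print('knob st',ks,np.linalg.norm(ks), 'ang cw',np.degrees(np.arctan2(-ks[1],ks[0]))%360)
print('handle',R@[-.049,-.11]+t,'hub',R@[0,.165]+t)
c2=robot.get_calibration('scene')
f=lambda x,y,z:proj(c2,[[*(R@[x,y]+t),z]])[0]
for n,p in dict(hub=(0,.165,.072),hA=(-.049,-.06,.168),hB=(-.049,-.16,.168),hingeA=(.079,-.024,.133),hingeB=(.079,-.196,.133),knobtop=(*(ks+[0,.165]),.118)).items():
    q=f(*p); print(n,(q-[170,135]+.5)*4.4-.5)
```

```text
-11.205931508013405 [0.53491184 0.06153888]
[[-1.5  2.2]
 [ 1.7 -1.9]
 [ 1.1 -1.4]
 [-0.4  4.9]
 [-3.  -3.9]
 [ 1.2 -1.2]
 [ 1.3 -0.6]
 [-0.1  5.5]
 [-0.3 -3.6]]
knob st [-0.02731273  0.03500931] 0.044403121326628256 ang cw 232.0402110539781
handle [ 0.46546907 -0.03684152] hub [0.56697726 0.22339316]
hub [640.82384464 191.18347343]
hA [299.92673314  41.75136401]
hB [146.81616464  46.51736813]
hingeA [363.26893269 205.03346718]
hingeB [ 82.23677358 214.54362027]
knobtop [692.92037964 109.96165563]
```

Nine points fit the station pose within a few mm, and the same pose predicts the scene view well (hub, knob and handle within about 1 px). The wheel angle is about 4.0 rad. Next I check reach for all the poses, then move above the knob.

```bash
cat >> h.py <<'E'
from scipy.spatial.transform import Rotation as Ro
A=np.radians(-11.206); T=np.array([.53491,.06154])
R2=np.array([[np.cos(A),-np.sin(A)],[np.sin(A),np.cos(A)]])
def st(x,y,z): return np.array([*(R2@[x,y]+T),z])
def ori(beta=0,jaw=A,s=1):
    # tool axis tilted beta rad: points down, gripper leaning to far side (+station x) for beta>0; jaw dir along station x
    xs=np.array([np.cos(jaw),np.sin(jaw),0]); zt=-np.sin(beta)*xs-np.array([0,0,np.cos(beta)])
    y=s*(np.cos(beta)*xs-np.array([0,0,np.sin(beta)])); x=np.cross(y,zt)
    M=np.c_[x,y,zt]; return Ro.from_matrix(M).as_euler('xyz',degrees=True),zt
def tcp(grasp,beta=0,jaw=A,s=1):
    o,z=ori(beta,jaw,s); return np.array(grasp)-.054*z,o
def knob(w,z=.1,r=.045): # wheel angle rad
    return st(r*np.cos(w),.165-r*np.sin(w),z)
def handle(th):
    a=np.arctan2(.043,-.128)-th; r=np.hypot(.128,.043)
    return st(.079+r*np.cos(a),-.11,.125+r*np.sin(a))
E
python3 - <<'E'
from plant import robot
from h import *
print(robot.tip_reach)
for s in(1,-1):
  for w in(4,5.5,7,8.64): 
    q=robot.ik(*tcp(knob(w),0,A,s)); print('knob',s,w,None if q is None else np.round(q))
  for th,b in((0,0),(0,-30),(30,0),(60,0),(60,10),(60,20),(60,30),(60,40)):
    q=robot.ik(*tcp(handle(np.radians(th)),np.radians(b),A,s)); print(s,th,b,None if q is None else np.round(q))
E
```

```text
0.0726
knob 1 4 [ 13.   8.  -8.  74.   0. 115.]
knob 1 5.5 [ 11.  17.   2.  75.   0. 112.]
knob 1 7 [  6.  12.  -4.  75.   0. 107.]
knob 1 8.64 [  7.   2. -15.  74.   0. 108.]
1 0 0 [-21. -18. -25.  83.   0.  81.]
1 0 -30 None
1 30 0 [-20. -11. -13.  88.   0.  81.]
1 60 0 [-19.   0.   1.  90.   0.  82.]
1 60 10 [-18.  13.  14. 100.  -1.  83.]
1 60 20 [-18.  26.  28. 111.  -2.  84.]
1 60 30 None
1 60 40 None
knob -1 4 [ 13.   8.  -8.  74.   0. -65.]
knob -1 5.5 [ 11.  17.   2.  75.   0. -68.]
knob -1 7 [  6.  12.  -4.  75.   0. -73.]
knob -1 8.64 [  7.   2. -15.  74.   0. -72.]
-1 0 0 [-21. -18. -25.  83.   0. -99.]
-1 0 -30 None
-1 30 0 [-20. -11. -13.  88.   0. -99.]
-1 60 0 [-19.   0.   1.  90.   0. -98.]
-1 60 10 [-18.  13.  14. 100.  -1. -97.]
-1 60 20 [-18.  26.  28. 111.  -2. -96.]
-1 60 30 None
-1 60 40 None
```

Run:
```python
from plant import robot
from h import *
p,o=tcp(knob(4.0,.19)); robot.move_pose(p,o)
s=robot.observe(); print(s['time'],s['tool_pos'],p,s['tcp_rot'])
cv2.imwrite('pics/w1.png',robot.grab_frame('wrist')); c=robot.get_calibration('wrist')
print(proj(c,[knob(4.0,.118),st(0,.165,.072)]))
cv2.imwrite('pics/t1.png',robot.grab_frame('scene'))
```

```text
3.2917 [0.54507111 0.26188752 0.24402395] [0.5447408  0.26251729 0.244     ] [1.79995546e+02 4.31687415e-03 7.87338449e+01]
[[252.24455174 210.76896835]
 [284.74698369 228.46061133]]
```

View pics/w1.png

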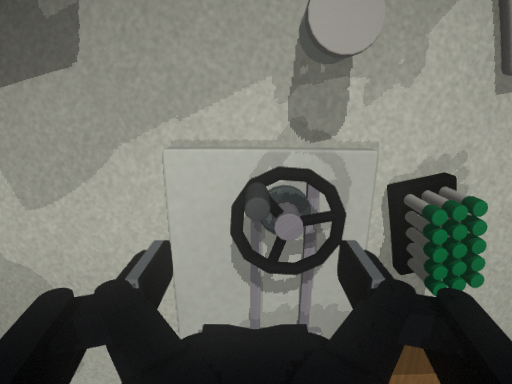

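The wrist view shows the knob top at about (257,211) and the hub at (288,226), within 3–5 px of the prediction. I'll use these to refine the hub and wheel angle.

Run:
```python
from plant import robot
from h import *
a=cv2.imread('pics/w1.png');cv2.imwrite('pics/w1z.png',cv2.resize(a[150:290,215:365],None,fx=4,fy=4,interpolation=cv2.INTER_CUBIC))
c=robot.get_calibration('wrist')
hub=plane(c,[[288,226]],.072)[0]; k=plane(c,[[257,211]],.118)[0]
print(hub-st(0,.165,.072),k-knob(4,.118)); d=R2.T@(k-hub)[:2]; print(d,np.hypot(*d),np.arctan2(-d[1],d[0])+2*np.pi)
```

```text
[3.28550624e-03 1.90394822e-03 1.38777878e-17] [ 0.00331763 -0.00077573  0.        ]
[-0.02886169  0.03143376] 0.042674100005764014 3.969622707978374
```

View pics/w1z.png

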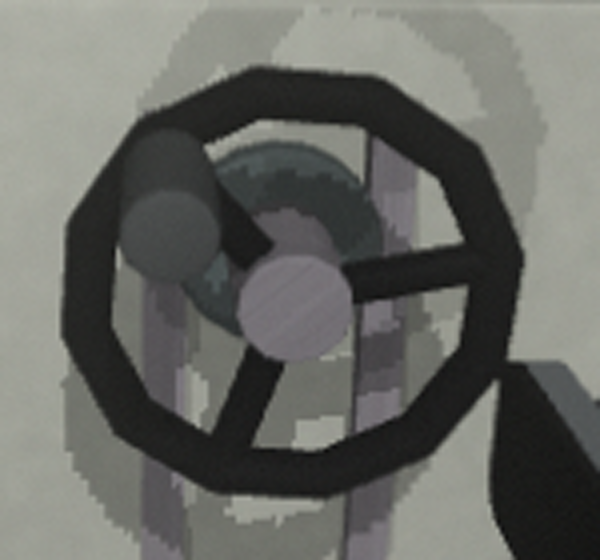

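Run:
```python
from plant import robot
from h import *
c=robot.get_calibration('wrist')
hub=plane(c,[[288.9,226.6]],.072)[0]; k=plane(c,[[257.1,208.6]],.118)[0]
print((hub-st(0,.165,.072))[:2],(k-knob(4,.118))[:2]); d=R2.T@(k-hub)[:2]; print(np.hypot(*d),np.arctan2(-d[1],d[0])+2*np.pi)
g=k.copy(); g[2]=.101
p,o=tcp(g)
hit=robot.line_to(p,vel=.08,guard=12); s=robot.observe();print(hit,s['tool_pos'],s['ft_force'])
cv2.imwrite('pics/s2.png',robot.grab_frame('scene')[135:230,250:400].repeat(4,0).repeat(4,1))
if not hit:
    robot.set_gripper(0.0); s=robot.observe();print(s['time'],s['gripper_width'],s['tool_pos'],s['ft_force'],s['torque'])
    cv2.imwrite('pics/w2.png',robot.grab_frame('wrist'))
    cv2.imwrite('pics/s3.png',robot.grab_frame('scene')[135:230,250:400].repeat(4,0).repeat(4,1))
```

```text
[0.00400058 0.00115337] [0.0037455  0.00102875]
0.045018581304637734 3.9937060064117755
False [0.54883802 0.26365265 0.15572425] [ 1.09629228 -0.01233644  0.04260865]
5.3333 0.018470552201495682 [0.54842183 0.26386132 0.15526662] [-1.26158224  2.93743957  3.07921946] [0.43698696 0.38316781 0.06191017]
```

View pics/w2.png

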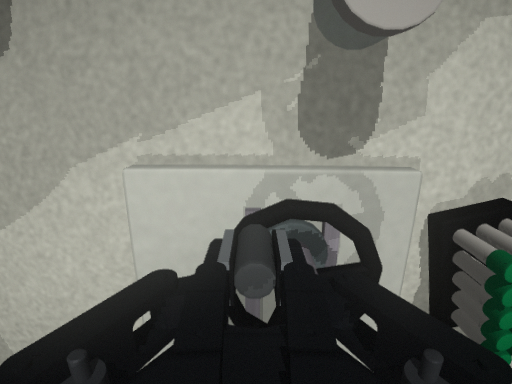

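View pics/s3.png

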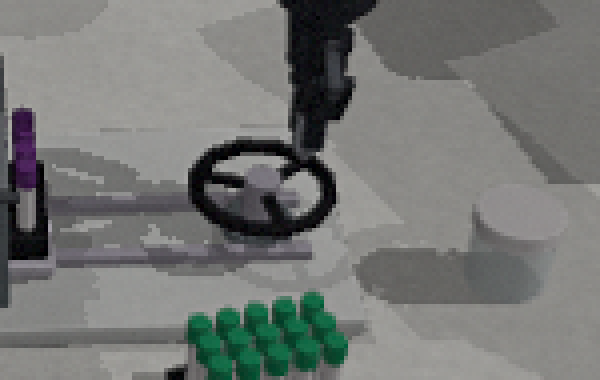

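Knob gripped at 18.5 mm width. Now the winding, with force monitoring.

```bash
cat > wind.py <<'E'
from plant import robot
from h import *
import sys, json
w0,w1,n=map(float,sys.argv[1:4]); n=int(n); cx,cy=float(sys.argv[4]),float(sys.argv[5])
z=.1553
for w in np.linspace(w0,w1,n+1)[1:]:
    e=R2@[np.cos(w),-np.sin(w)]; tg=R2@[-np.sin(w),-np.cos(w)]
    hit=robot.line_to([cx+.045*e[0],cy+.045*e[1],z],vel=.05,guard=25)
    s=robot.observe(); f=s['ft_force']
    print(round(w,3),hit,'t',round(s['time'],2),'rad %.1f tan %.1f z %.1f'%(f[:2]@e,f[:2]@tg,f[2]),'err mm',np.round((s['tool_pos'][:2]-[cx,cy]-.045*e)*1e3,1))
    if hit: break
E
python3 - <<'E'
from h import *
w=3.994; print(np.array([.5486,.2638])-.045*(R2@[np.cos(w),-np.sin(w)]), st(0,.165,0)[:2]+[.004,.0011])
E
python3 wind.py 3.994 4.8 4 .5707 .2244
```

```text
[0.57106915 0.22481106] [0.57097562 0.22449424]
4.196 False t 5.76 rad 3.0 tan 1.7 z 2.3 err mm [0.4 0.2]
4.397 False t 6.09 rad 1.9 tan 1.5 z 1.1 err mm [ 0.6 -0. ]
4.598 False t 6.42 rad -0.7 tan 1.0 z 2.0 err mm [ 0.7 -0.3]
4.8 False t 6.76 rad -4.0 tan 1.3 z 2.9 err mm [ 0.5 -0.6]
```

```bash
python3 wind.py 4.8 8.4 18 .571 .2246
python3 - <<'E'
from plant import robot
import cv2
cv2.imwrite('pics/s4.png',robot.grab_frame('scene')[135:230,170:350].repeat(4,0).repeat(4,1))
cv2.imwrite('pics/t4.png',robot.grab_frame('top')[165:285,160:330].repeat(4,0).repeat(4,1))
E
```

```text
5.0 False t 7.09 rad -7.2 tan 1.0 z 5.1 err mm [-0.1 -0.9]
5.2 False t 7.42 rad -9.4 tan 2.1 z 5.3 err mm [-0.4 -0.9]
5.4 False t 7.76 rad -8.9 tan 2.1 z 6.5 err mm [-0.7 -0.8]
5.6 False t 8.09 rad -9.4 tan 1.4 z 7.7 err mm [-1.  -0.5]
5.8 False t 8.43 rad -8.5 tan 2.3 z 7.0 err mm [-1.2 -0.2]
6.0 False t 8.76 rad -7.8 tan 1.8 z 6.6 err mm [-1.2  0.1]
6.2 False t 9.09 rad -6.6 tan 1.8 z 7.4 err mm [-1.1  0.3]
6.4 False t 9.43 rad -5.2 tan 1.2 z 3.9 err mm [-1.   0.5]
6.6 False t 9.76 rad -6.2 tan 2.3 z 5.4 err mm [-0.9  0.2]
6.8 False t 10.09 rad -5.1 tan 1.4 z 4.8 err mm [-0.9 -0. ]
7.0 False t 10.43 rad -4.7 tan 1.4 z 4.2 err mm [-0.7  0. ]
7.2 False t 10.76 rad -4.6 tan 0.5 z 3.9 err mm [-0.4 -0. ]
7.4 False t 11.09 rad -3.0 tan 2.9 z 2.1 err mm [-0.2 -0.1]
7.6 False t 11.43 rad 0.7 tan 1.9 z 2.4 err mm [-0.4 -0.3]
7.8 False t 11.76 rad 4.5 tan 1.0 z 2.4 err mm [-0.6 -0.4]
8.0 False t 12.09 rad 6.8 tan 2.0 z 3.6 err mm [-0.6 -0.5]
8.2 False t 12.43 rad 7.6 tan 0.3 z 5.0 err mm [-0.9 -0.4]
8.4 False t 12.76 rad 8.7 tan 1.5 z 6.5 err mm [-1.1 -0.3]
```

View pics/t4.png

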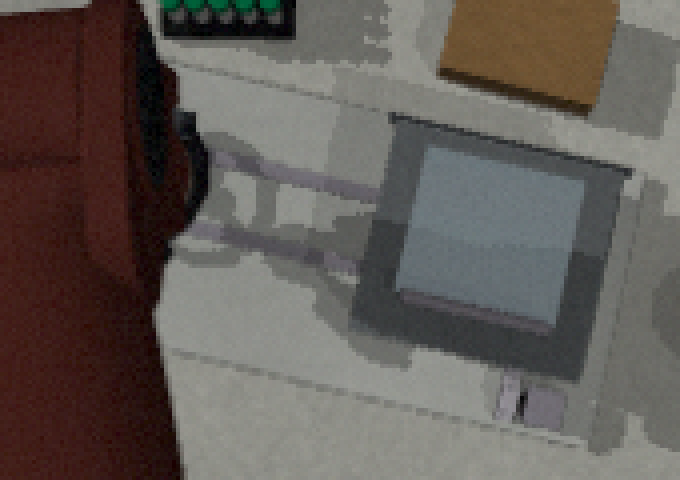

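View pics/s4.png

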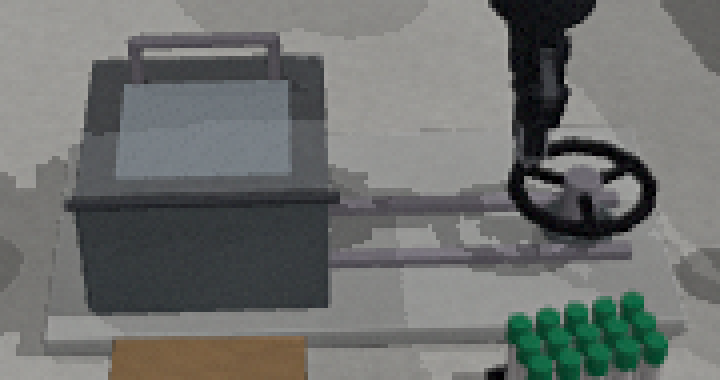

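The carriage is nearly at the stop: only a sliver of gap remains at top (520,400), and the lid is shut. I'll take small steps until the tangential force rises.

Run:
```python
from plant import robot
from h import *
cx,cy,z=.571,.2246,.1553
for w in np.arange(8.46,9.0,.06):
    e=R2@[np.cos(w),-np.sin(w)]; tg=R2@[-np.sin(w),-np.cos(w)]
    hit=robot.line_to([cx+.0445*e[0],cy+.0445*e[1],z],vel=.02,guard=20)
    s=robot.observe(); f=s['ft_force']; d=R2.T@(s['tool_pos'][:2]-[cx,cy])
    tan=f[:2]@tg
    print(round(w,3),hit,'t',round(s['time'],2),'rad %.1f tan %.1f z %.1f'%(f[:2]@e,tan,f[2]),'actual',round(np.arctan2(-d[1],d[0])%(2*np.pi)+2*np.pi,3))
    if hit or abs(tan)>15: break
cv2.imwrite('pics/t5.png',robot.grab_frame('top')[235:285,260:330].repeat(8,0).repeat(8,1))
```

```text
8.46 False t 13.14 rad 11.3 tan 0.0 z 8.2 actual 8.466
8.52 False t 13.43 rad 11.8 tan -0.0 z 7.5 actual 8.525
8.58 False t 13.71 rad 11.3 tan -0.4 z 8.1 actual 8.586
8.64 False t 13.99 rad 11.6 tan -0.9 z 8.7 actual 8.647
8.7 False t 14.28 rad 12.2 tan -9.4 z 6.3 actual 8.675
8.76 False t 14.56 rad 11.7 tan -19.9 z 4.3 actual 8.693
```

View pics/t5.png

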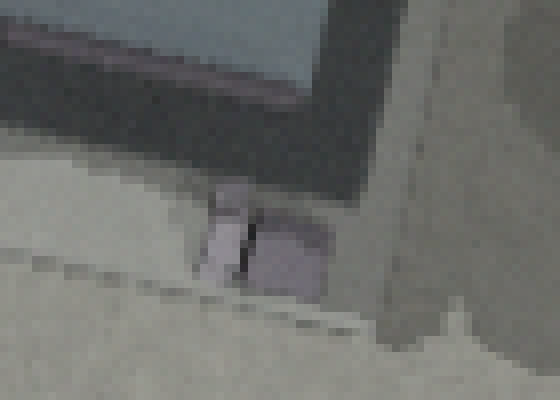

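The lug now touches the black rubber pad at (245,240) in the crop, and the tangential force jumped to −20 N at about 8.67 rad. I'll release the knob, go up, and hover over the handle.

Run:
```python
from plant import robot
from h import *
robot.set_gripper(.085)
p=robot.observe()['tool_pos']; print(robot.observe()['ft_force'])
robot.line_to([p[0],p[1],.26],vel=.15)
p,o=tcp(handle(0)+[.002,.0,.07]); robot.move_pose(p,o)
s=robot.observe(); print(s['time'],s['tool_pos']-p,s['ft_force'])
c=robot.get_calibration('wrist');cv2.imwrite('pics/w6.png',robot.grab_frame('wrist'))
print(proj(c,[handle(0),st(-.049,-.06,.168),st(-.049,-.16,.168)]))
cv2.imwrite('pics/t6.png',robot.grab_frame('top')[165:285,160:330].repeat(4,0).repeat(4,1))
```

```text
[ 0.13692532 -0.46476725  0.05516802]
17.1083 [ 0.00015771  0.00061621 -0.00038957] [0.15184663 0.04987818 0.13437969]
[[250.1606827  214.02872928]
 [249.89394694 144.30608055]
 [250.42321199 274.42591476]]
```

View pics/w6.png

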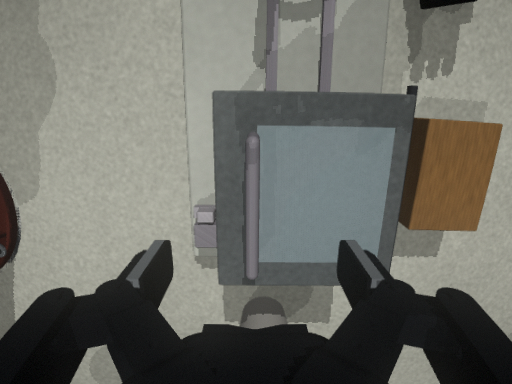

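View pics/t6.png

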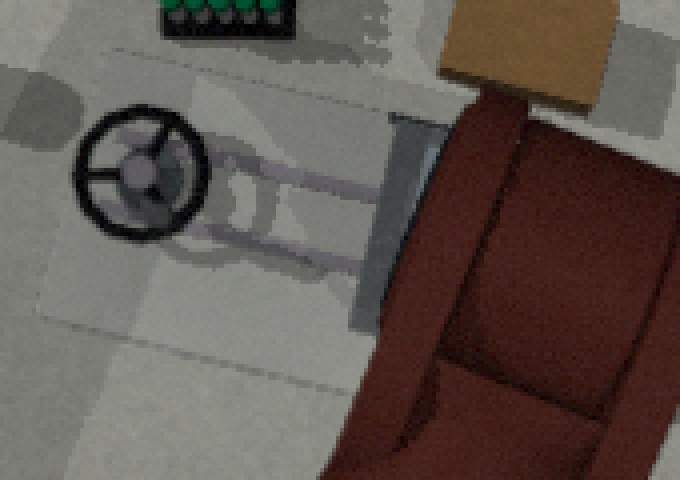

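The wrist view shows the handle bar at column 252, rows 135–281, about 1.5 mm further in x and 4.5 mm further in +y than predicted. The lid is shut and the lug is at the stop at about (205,212). Grasping next.

Run:
```python
from plant import robot
from h import *
p,o=tcp(handle(0)+[.0018,.003,.001])
a=p+[0,0,.06]; robot.line_to(a,vel=.1)
hit=robot.line_to(p,vel=.06,guard=10); s=robot.observe();print(hit,s['tool_pos']-p,s['ft_force'])
if not hit:
    robot.set_gripper(0.0); s=robot.observe();print(s['time'],s['gripper_width'],s['tool_pos']-p,s['ft_force'],s['torque'])
    cv2.imwrite('pics/w7.png',robot.grab_frame('wrist'))
```

```text
False [ 2.08915850e-04 -8.72716612e-05  4.53595874e-04] [-0.10054443  0.22223999  0.95193044]
19.3 0.007670459541959438 [-0.00101532  0.00022101 -0.00014379] [-6.99705133  0.30561737  3.19905896] [ 0.20864379  1.36348381 -0.05635781]
```

View pics/w7.png

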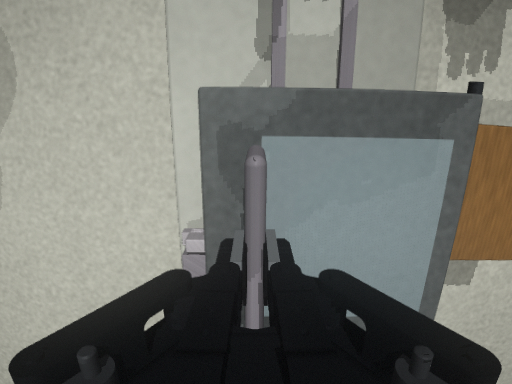

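Handle gripped (7.7 mm reading on a 10 mm bar). Raising along the arc in steps, tilting the tool 20° by the end.

```bash
cat > lift.py <<'E'
from plant import robot
from h import *
import sys
lo,hi,step=map(float,sys.argv[1:4])
G0=handle(0)+[.0018-.0008,.003,.001]
for th in np.arange(lo,hi+1e-6,step):
    t=np.radians(th); p,o=tcp(G0+handle(t)-handle(0),t/3)
    hit=robot.line_to(p,vel=.05,rotation=o,guard=25); s=robot.observe()
    print(th,hit,round(s['time'],2),'F',np.round(s['ft_force'],1),'err',np.round((s['tool_pos']-p)*1e3,1),'w',round(s['gripper_width'],4))
    if hit or np.linalg.norm(s['ft_force'])>40: break
E
python3 lift.py 5 20 5
python3 - <<'E'
from plant import robot
import cv2
cv2.imwrite('pics/s8.png',robot.grab_frame('scene')[95:230,170:350].repeat(4,0).repeat(4,1))
E
```

```text
5.0 False 19.74 F [-4.3  2.6 -3.9] err [-0.7  0.3 -0.9] w 0.0079
10.0 False 20.14 F [-8.   1.7 -0.1] err [-0.6  0.2 -0.1] w 0.0083
15.0 False 20.54 F [-8.6  1.  -0.7] err [-0.8  0.2 -0.2] w 0.0079
20.0 False 20.94 F [-10.7   1.3   2.4] err [-0.8  0.2  0.3] w 0.0078
```

View pics/s8.png

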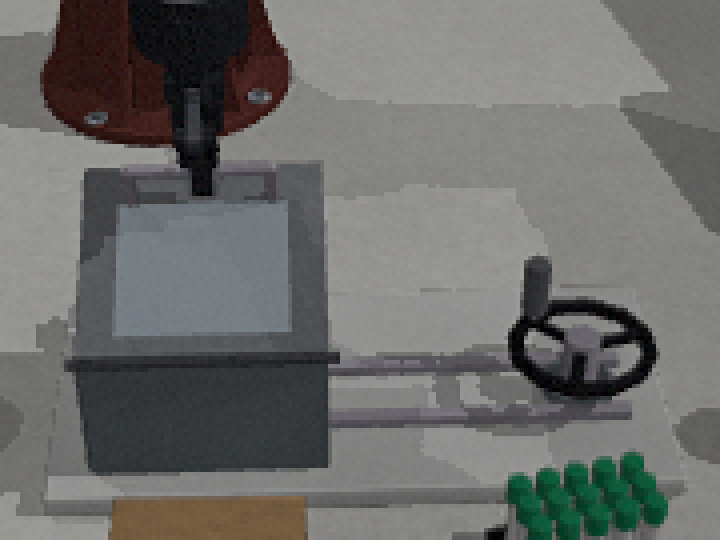

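The lid is rising with the grip centred on the bar, and the wheel hasn't moved. Continuing.

```bash
python3 lift.py 25 60 5
python3 - <<'E'
from plant import robot
from h import *
robot.pause(.5); s=robot.observe(); 
z=Ro.from_euler('xyz',s['tcp_rot'],degrees=True).as_matrix()[:,2]
g=s['tool_pos']+.054*z; l=R2.T@(g[:2]-T); 
for off in (0,.002): 
  d=np.array([l[0]-off-.079,g[2]-.125]); print('lid angle',161.43-np.degrees(np.arctan2(d[1],d[0])),np.hypot(*d))
print(s['time'],s['ft_force'])
a=robot.grab_frame('scene');cv2.imwrite('pics/s9r.png',a);cv2.imwrite('pics/s9.png',a[95:230,170:350].repeat(4,0).repeat(4,1))
a=robot.grab_frame('top');cv2.imwrite('pics/t9r.png',a);cv2.imwrite('pics/t9.png',a[165:285,160:330].repeat(4,0).repeat(4,1))
a=robot.grab_frame('wrist');cv2.imwrite('pics/w9.png',a)
E
```

```text
25.0 False 21.4 F [-10.9   1.    2.1] err [-1.   0.2  0.2] w 0.0079
30.0 False 21.81 F [-10.9   0.9   5.8] err [-0.9  0.1  0.8] w 0.0078
35.0 False 22.22 F [-12.2   1.2   6.7] err [-1.1  0.1  0.8] w 0.0076
40.0 False 22.62 F [-12.7  -0.2   9.1] err [-0.9 -0.   1.4] w 0.0073
45.0 False 23.03 F [-11.7   0.2  12.3] err [-0.8 -0.1  2. ] w 0.0078
50.0 False 23.44 F [-11.3  -0.4  12.5] err [-0.9 -0.2  2. ] w 0.0076
55.0 False 23.85 F [-10.4  -0.2  15.7] err [-0.6 -0.3  2.6] w 0.0076
60.0 False 24.26 F [-7.9 -0.3 16.8] err [-0.4 -0.4  3.1] w 0.0076
lid angle 60.38895316906526 0.1389773280575042
lid angle 59.58195851862794 0.13937417666774515
24.7583 [-8.48572362 -1.04361976 16.86583199]
```

View pics/s9.png

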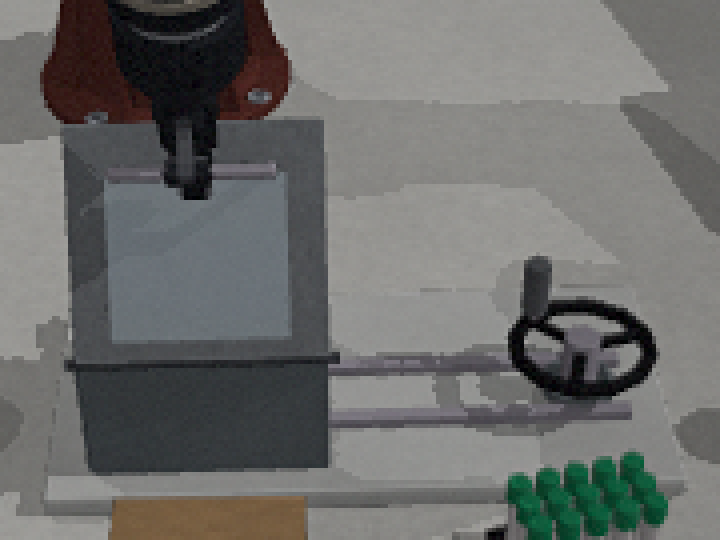

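View pics/t9.png

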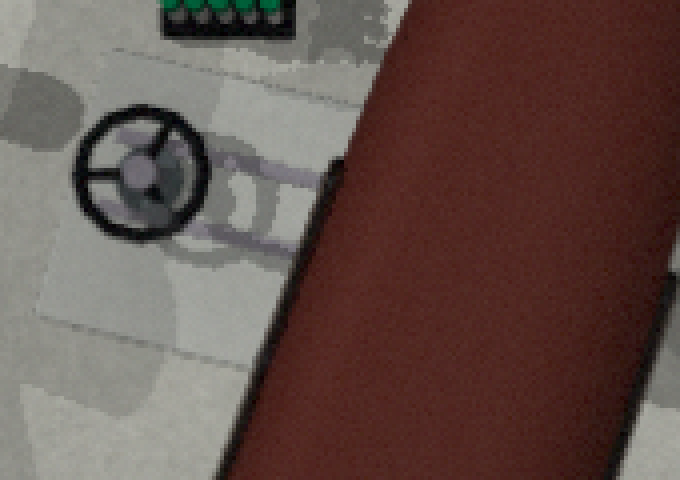

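View pics/w9.png

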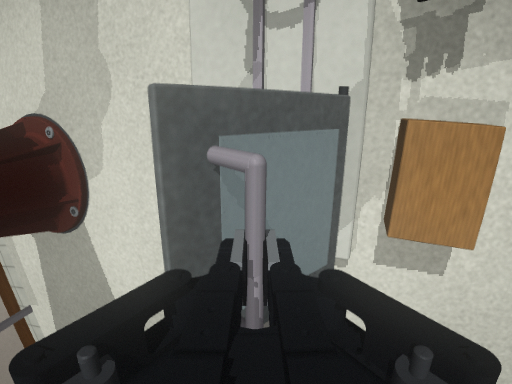

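The lid is up, the carriage and wheel are unmoved, and the bar is still in the fingers. The tangential force (about −5 N) matches the lid's weight, and there are also 18 N radially. I'll check the angle independently from the lid's free-edge corners in the scene view, about (185.5,125.5) and (251,125).

Run:
```python
from plant import robot
from h import *
a=cv2.imread('pics/s9r.png')
c=robot.get_calibration('scene')
cv2.imwrite('pics/s9z.png',cv2.resize(a[110:200,170:270],None,fx=6,fy=6,interpolation=cv2.INTER_CUBIC))
# per-pixel ray -> intersect with vertical plane station y = const, get angle about hinge of top-face edge
def lidp(r,n,y,th): # r from hinge toward edge, n normal
    return st(.079-r*np.cos(th)+n*np.sin(th),y,.125+r*np.sin(th)+n*np.cos(th))
for th in (56,58,60,62,64):
    t=np.radians(th)
    q=proj(c,[lidp(.16,.008,-.024,t),lidp(.16,.008,-.196,t),lidp(.128,.043,-.06,t),lidp(.128,.043,-.16,t),lidp(0,.008,-.024,t),lidp(0,.008,-.196,t)])
    print(th,np.round(((q-[170,110]+.5)*6-.5)).astype(int).tolist())
```

```text
56 [[485, 85], [94, 97], [405, 159], [171, 166], [496, 445], [112, 458]]
58 [[485, 85], [92, 97], [405, 163], [170, 170], [496, 446], [112, 459]]
60 [[485, 86], [91, 98], [405, 167], [170, 174], [496, 446], [112, 459]]
62 [[486, 87], [89, 99], [405, 171], [169, 178], [496, 447], [112, 460]]
64 [[486, 89], [87, 101], [405, 176], [168, 183], [496, 448], [112, 461]]
```

View pics/s9z.png

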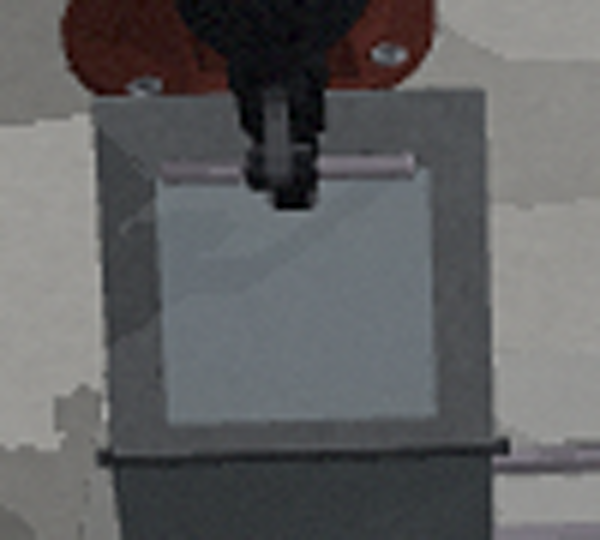

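The bar's centre (405,165)/(170,172) gives 59–60°, the tool position 59.6–60.4°. I'll relax the radial load with a small shift and 0.4° more lift, then make the final checks.

Run:
```python
from plant import robot
from h import *
G0=handle(0)+[.001,.003,.001]
t=np.radians(60.4); H=handle(t)-st(.079,-.11,.125); r=H/np.linalg.norm(H)
p,_=tcp(G0+handle(t)-handle(0)+.003*r,np.radians(20)); o=ori(np.radians(20))[0]
print(robot.line_to(p,vel=.02,rotation=o,guard=30)); robot.pause(.8)
s=robot.observe();z=Ro.from_euler('xyz',s['tcp_rot'],degrees=True).as_matrix()[:,2]
g=s['tool_pos']+.054*z; l=R2.T@(g[:2]-T)
for off in(0,.002):
  d=np.array([l[0]-off-.079,g[2]-.125]); print('ang',161.43-np.degrees(np.arctan2(d[1],d[0])),np.hypot(*d))
print(s['time'],s['ft_force'],s['gripper_width'],np.abs(s['qvel']).max(),(s['tool_pos']-p)*1e3)
a=robot.grab_frame('scene');cv2.imwrite('pics/s10.png',cv2.resize(a[110:245,120:400],None,fx=2.8,fy=2.8,interpolation=cv2.INTER_CUBIC))
cv2.imwrite('pics/s10z.png',cv2.resize(a[110:200,170:270],None,fx=6,fy=6,interpolation=cv2.INTER_CUBIC))
```

```text
False
ang 60.684392639910556 0.1391627483968684
ang 59.877611551112764 0.1395494801271812
26.0167 [-3.57220103 -3.4549214   1.20530727] 0.007451667198682252 0.06750724801992686 [-0.05293988 -0.50367336  0.25019795]
```

View pics/s10.png

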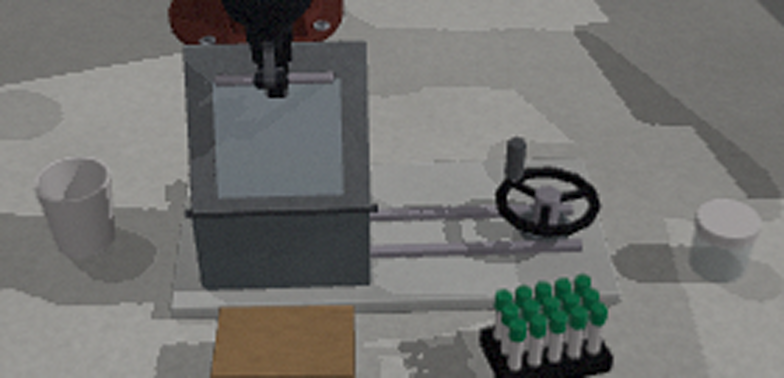

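View pics/s10z.png

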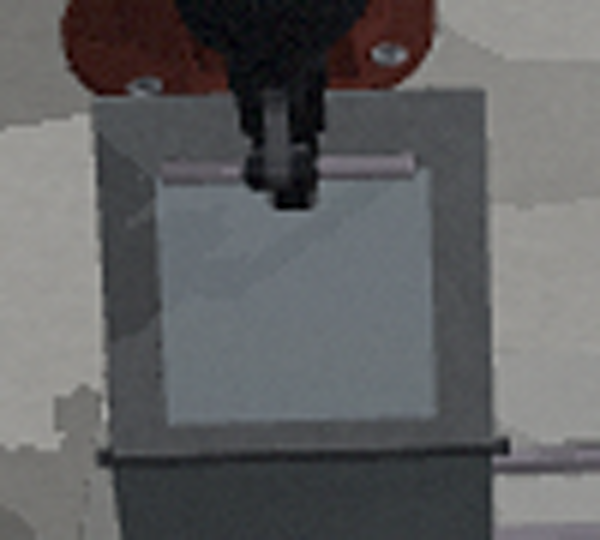

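The radial load is gone (5 N left, which is the lid's weight), the lid is at about 60°, and the bystanders and wheel are unmoved. Handing in.

```bash
python3 -c "
from plant import robot
robot.job_done()"
```

```text
the job is handed in; nothing more can be done
```

The job is handed in: the carriage is at its stop and the gripper is holding the lid open at about 60°. It took about 26 s of the 61 s allowed.

- **Carriage:** I wound the wheel clockwise with the lid shut, from about 4.0 to 8.67 rad. At the stop the force at the knob rose to 20 N, and the top view showed the lug against the rubber pad. In the last scene picture the wheel still stood where I left it. The arm then hid the stop from the top camera, so I did not see the contact itself again.
- **Lid angle:** The tool position gives 59.9–60.7°. The handle bar in the scene view suggests 59–60°, so the two checks agree only to about 1°.
- **Grip:** During the lift a sideways load of about 18 N built up, because the handle's path was a few millimetres off my model. A 3 mm shift brought the total down to about 5 N, which is in line with the lid's weight.
- **Bystanders:** The jar, spare rack, box and cup looked undisturbed in the last scene picture.

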